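Press-fit a flanged bushing into its bore block

TASK

Take the brass bushing from its blue slanted rest, stand it upright on its narrow end on the round grey pad and let go of it there. Then take it again by its head and press it into the bore of the aluminium block until the shoulder under the head sits flush on the block's top face all round, and let go. Leave everything else on the bench where it is.

Things in the scene. Friction and masses are not known exactly. Their poses are not given: they have to be found in the camera images.
- bushing_mid (a point): Brass bushing, 92 mm long, 0.14 to 0.28 kg, solid, rigid. This point is on its axis half-way along; z axis runs toward the head. From the narrow end: body 36 mm diameter, 60 mm long, its first 5 mm tapering from 29 mm; then the head, 50 mm diameter, 32 mm long, head centre 30 mm from this point along +z. At the start it lies loosely on the rest, sloping 30 degrees, head end higher.
- bushing_shoulder (a point): Centre of the bushing's shoulder, the flat underside of its head, on the axis 60 mm from the narrow end; z axis toward the head.
- rest: Blue slanted rest, fixed, base 120 x 70 x 7 mm; origin at the centre of its underside. A V trough 40 mm wide with a stop at its low end carries the bushing's narrow body, sloping up toward the rest's -x side. The bushing's head is free all round, its centre about 72 mm above the bench. The bushing just lies there and lifts out.
- pad_top (a point): Centre of the top face of the round grey pad fixed to the bench: 120 mm diameter, 3 mm thick, top level, with no tall things near it.
- bore_mouth (a point): Centre of the bore's mouth in the level top (104 x 104 mm, 76 mm above the bench) of the fixed aluminium block; z up. Bore 37.5 mm wide, 62 mm deep, straight walls. Flat screw heads near the corners. A stiff ring down the bore meets the bushing's narrow end with the shoulder still 10 to 14 mm proud, then resists with steady 14 N friction, without springing back, until the shoulder is home.
- reagent: Amber reagent bottle with a white cap, 59 mm wide, 133 mm tall; origin at the centre of its underside. To be left alone.
- wash_bottle: White squeeze wash bottle with a red cap and spout, 66 x 111 x 215 mm; origin on its underside. To be left alone.
- tape_roll: Roll of white tape lying flat, 66 mm wide, 20 mm high; origin at the centre of its underside. To be left alone.
- petri: Closed petri dish, 57 mm wide, 14 mm high; origin at the centre of its underside. To be left alone.
Mind the look-alikes: they are no part of the job. Leave any pink look-alike of the part that bears bore_mouth alone.

How it is judged:
By the outcome, as a careful person would: the job done as asked, in the order asked, and still so for the second after the job is handed in, with the robot touching nothing.
It also fails if it takes over 51 s, if anything falls off the work surface, if the arm or the gripper's body presses on something with over 40 N, if the wrist force passes 120 N, or if a joint passes its speed limit or range.

ROBOT

A 6-joint arm with a two-finger parallel gripper is mounted at the origin on a cart in front of the work surface, level with it; the furniture and walls round the work are solid. World frame = base frame: x ahead of the robot, y to its left, z up, the work surface at z = 0. Lengths are in m, angles in rad, forces in N, time in s.
With the tool pointing down it reaches from about 0.425 to 0.95 m from the base axis. Payload 3.5 kg.
Tool frame: the origin (TCP) lies at the very end of the fingers, on their centre line; the grasp point (between the pads) lies 19 mm behind it (ctrl.grip_point_offset is the distance from the TCP to the grasp point, in m); z points along the fingers, y is the line along which they close (so a half turn about z gives the same grasp; the last joint's range is limited). The gripper opens to 85 mm and grips with 20 to 120 N. Pads are 22 mm wide; open, the fingers measure 114 mm over their backs; the gripper's body (76 mm by 85 mm) begins 54 mm behind the grasp point. The pads swing forward as they close: fully open they stand 13 mm farther back than shut.
Start: joints at [1.011, 0.286, 1.577, -0, 1.279, -0.15], TCP at [0.269, 0.619, 0.231] pointing down, gripper open.
Joint ranges: [-2.77, 2.77], [-0.9, 2.22], [0.21, 2.48], [-1.53, 4.67], [0.24, 2.81], [-2.84, 2.84]. Speed limits (rad/s): [2.79, 2.79, 3.14, 3.14, 3.14, 3.14].

INTERFACE

Orientations are given as a unit quaternion [x, y, z, w].
In Python, from plant import ctrl gives the robot as it stands. The module is installed in compiled form; this text tells all that it offers.
- The arm moves only by the shell command python3 -m pendant 'ROWS' [OPENING] [FORCE]. ROWS is JSON, a list of rows, each an object of numbers: "dx", "dy", "dz": the shift along the tool's x, y, z in cm; "twist": the turn about the tool's z in degrees. A call has 1 to 10 rows; each row is the pose to reach, as a shift and turn from the pose commanded when the call began, along the tool's axes at that moment; what a row does not reach only later rows make up. A row lasts 1/8 s, in which the tool goes at most 62.5 mm and 10.7 degrees, less where a joint would pass 70% of its speed; a pose out of reach is approached as far as the arm can. A call with a gripper value outside its range is refused whole. OPENING is the opening in per cent of the stroke, from 0 (shut) to 100 (fully open), set as the call begins (- or left out, the last holds). The fingers move at their own pace and stop on an object; FORCE is the grip in N (left out, the last holds). Time passes only in rows, so rows that repeat a pose let the fingers close. It gives the time, the measured TCP pose, the force, the opening and the grip force at its end, in the units of the state.
- ctrl.get_state(): the state, without advancing time (a new reading comes with each control period).
- ctrl.read_camera(name): name is "side" or "top"; returns a dict with "img" (384x512x3 uint8, red, green, blue), "depth" (384x512 float32, m along the optical axis (not along the pixel's ray), 0 where there is no reading), "camera_matrix" (3x3 intrinsics, pixels), "distortion" ([k1, k2, p1, p2, k3] as OpenCV has them; the pictures are not rectified), "xyz" and "rotation" of the camera in the world. Camera axes: x right, y up, looking along -z (the intrinsics and any distortion apply to the point x, -y, -z); pixel columns grow to the right and rows downward; lengths in m; the calibration is good to about 2 mm. A picture is of the moment at which its call begins.
- ctrl.sign_off(): hands the job in; it is judged then, once.
The state is a dict: "time": time; "qpos": joint angles; "dq": joint speeds; "joint_efforts": joint torques, N m; "eef_pos": TCP position; "tcp_rot": TCP orientation; "contact_force": force on the tool from outside, world axes, zero at the start; "wrist_torque": the same for the moment, N m; "opening": opening from 0.0 (shut) to 1.0 (fully open); "finger_force": force on a finger pad.
Only numpy, scipy, OpenCV 4.12 (cv2) and the standard library are available. Lean on these libraries where they do the work, as an engineer would, in place of code of your own. Each camera call takes 0.05 s, during which the arm holds its last target. There are 200 camera calls.

## Working session

There is one attempt and no reset: what is moved stays moved. The work goes in short steps, Python scripts to look and compute and a shell command to move; the robot and the scene stay as the last step left them, time stands still between calls to the robot, and variables do not carry over. Pictures are saved under pics/ and viewed, at most 13 in all, crops included, and the job is handed in when it is done.

```bash
mkdir -p pics; cat > h.py <<'E'
import numpy as np,cv2
from plant import ctrl
from scipy.spatial.transform import Rotation as R
def rot(r):
    r=np.array(r,float)
    return r if r.shape==(3,3) else R.from_quat(r).as_matrix()
def cam(n):
    c=ctrl.read_camera(n); np.savez('last_'+n,**{k:np.array(v) for k,v in c.items()}); return c
def load(n): return dict(np.load('last_'+n+'.npz'))
def cloud(c):
    h,w=c['depth'].shape
    uv=np.stack(np.meshgrid(np.arange(w),np.arange(h)),-1).reshape(-1,1,2).astype(float)
    n=cv2.undistortPoints(uv,np.array(c['camera_matrix'],float),np.array(c['distortion'],float))[:,0]
    d=np.array(c['depth']).reshape(-1,1)
    p=np.c_[n[:,:1]*d,-n[:,1:]*d,-d]@rot(c['rotation']).T+np.array(c['xyz'])
    p[d[:,0]==0]=np.nan
    return p.reshape(h,w,3)
E
python3 - <<'E'
from h import *
a=cam('top');b=cam('side')
cv2.imwrite('pics/top1.png',cv2.resize(a['img'][:,:,::-1],(800,600),interpolation=cv2.INTER_CUBIC))
cv2.imwrite('pics/side1.png',cv2.resize(b['img'][:,:,::-1],(800,600),interpolation=cv2.INTER_CUBIC))
for c in(a,b):print(c['xyz'],rot(c['rotation'])[:,2],c['distortion'])
s=ctrl.get_state();print(s,ctrl.grip_point_offset); print(R.from_quat(s['tcp_rot']).as_matrix().round(3))
E
```

```text
[ 0.05872523 -0.146165    1.93058911] [-0.21315158  0.01982671  0.97681795] [-0.11929998  0.          0.          0.          0.        ]
[-0.00454668 -0.81872582  1.02757302] [-0.38691853 -0.50854121  0.76920731] [-0.00739239  0.          0.          0.          0.        ]
{'time': 0.1, 'qpos': array([ 1.01101276e+00,  2.87119175e-01,  1.57804046e+00, -3.82771688e-05,
        1.27861866e+00, -1.50008394e-01]), 'dq': array([ 0.00010585, -0.00098209, -0.0036681 ,  0.00070832, -0.00246584,
        0.00100203]), 'joint_efforts': array([ 1.02012116e-03, -4.07301843e+01, -2.93695486e+01, -1.12007274e-04,
        3.44997410e-03, -1.32884114e-06]), 'eef_pos': array([0.26858445, 0.61860555, 0.2300521 ]), 'tcp_rot': array([ 2.03451561e-01,  9.79084403e-01, -1.03108618e-03, -3.62567896e-04]), 'contact_force': array([-0.78671732, -0.34327072,  0.48676537]), 'wrist_torque': array([-0.03940995,  0.00154742, -0.0558519 ]), 'finger_force': 0.0, 'opening': 1.0035464609343199} 0.0187
[[-0.917  0.398 -0.001]
 [ 0.398  0.917 -0.002]
 [ 0.    -0.002 -1.   ]]
```

View pics/top1.png

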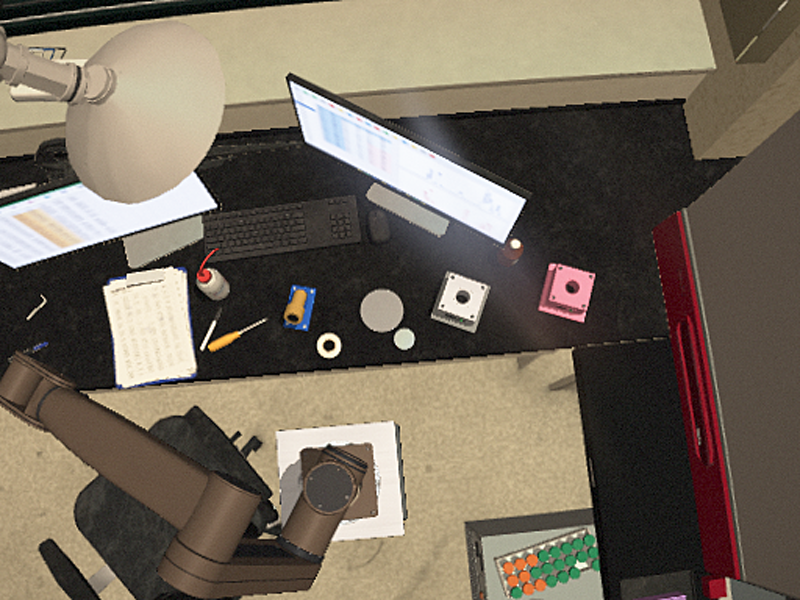

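View pics/side1.png

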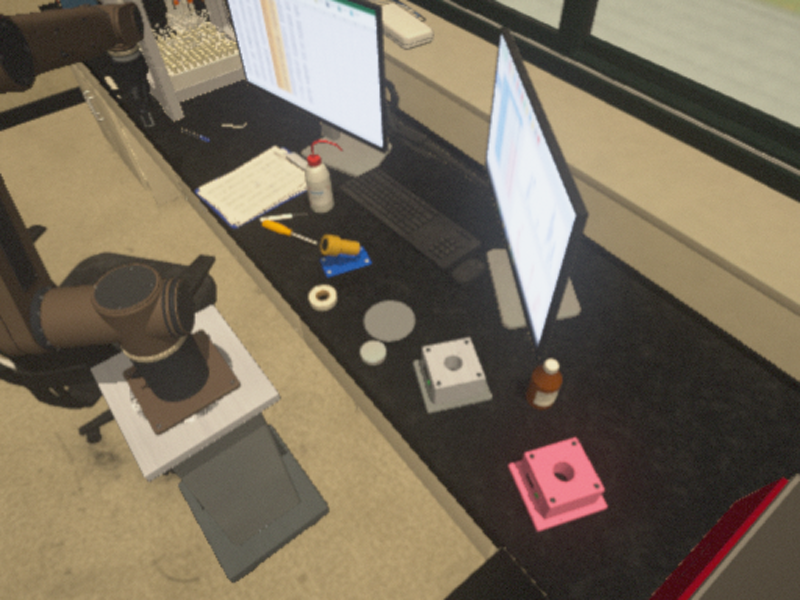

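The top picture shows the bushing on its blue rest at (297,305), the grey pad at (382,310), the tape roll at (329,345) and the petri dish at (404,338). The aluminium block's bore is at (462,297). The pink block at (572,288) is the look-alike, so I leave it alone. In the side picture the bushing is at (342,245), the pad at (389,320) and the grey block's bore at (453,362), with the pink look-alike at (563,470). The grey block fits "aluminium". Next I measure and crop.

```bash
python3 - <<'E'
from h import *
for n,pts in(('top',dict(bush=(297,305),pad=(382,310),block=(446,290),pink=(572,275),wash=(207,275),tape=(320,345),petri=(404,338),key=(280,230))),('side',dict(bush=(342,245),pad=(389,320),block=(435,358),reag=(551,365)))):
    c=load(n);P=cloud(c);np.save('P'+n,P)
    for k,(u,v) in pts.items(): print(n,k,P[int(v*.64),int(u*.64)].round(4))
    im=c['img'].astype(int);hsv=cv2.cvtColor(c['img'],cv2.COLOR_RGB2HSV)
    # pad fit, block top by height
    x=P[...,0];y=P[...,1];z=P[...,2]
    u0,v0=dict(top=(382,310),side=(389,320))[n]; p0=P[int(v0*.64),int(u0*.64)]
    near=np.hypot(x-p0[0],y-p0[1])<.09
    m=(near&(hsv[...,2]>70)&(hsv[...,1]<60)&(np.abs(z-.003)<.012)).astype(np.uint8)
    nl,L,S,C=cv2.connectedComponentsWithStats(m);i=L[int(v0*.64),int(u0*.64)];q=P[L==i]
    print('pad',len(q),q.mean(0).round(4),(q.max(0)-q.min(0)).round(4), ((q.max(0)+q.min(0))/2).round(4))
    u0,v0=dict(top=(446,290),side=(435,358))[n]; p0=P[int(v0*.64),int(u0*.64)]
    m=(np.hypot(x-p0[0],y-p0[1])<.12)&(np.abs(z-.076)<.008); 
    q=P[m].astype(np.float32); r=cv2.minAreaRect(q[:,:2]);print('block',len(q),q.mean(0),r)
    m=(hsv[...,0]>10)&(hsv[...,0]<28)&(hsv[...,1]>110)&(hsv[...,2]>60)
    u0,v0=dict(top=(297,305),side=(342,245))[n];p0=P[int(v0*.64),int(u0*.64)]
    m&=(np.linalg.norm(P-p0,axis=2)<.09);q=P[m];print('bush',len(q),q.min(0),q.max(0),q.mean(0));np.save('bush_'+n,q)
    mm=(hsv[...,0]>100)&(hsv[...,0]<125)&(hsv[...,1]>150)&(hsv[...,2]>70)&(np.linalg.norm(P-p0,axis=2)<.14)
    q=P[mm];lo=q[q[:,2]<.02].astype(np.float32);print('rest',len(q),cv2.minAreaRect(lo[:,:2]))
a,b=load('top')['img'],load('side')['img']
A=cv2.resize(a[165:225,165:325],(800,300),interpolation=cv2.INTER_CUBIC);B=cv2.resize(b[140:240,190:320],(390,300),interpolation=cv2.INTER_CUBIC);B2=cv2.resize(b[205:340,260:400],(410,300),interpolation=cv2.INTER_CUBIC)
cv2.imwrite('pics/crop1.png',np.vstack([A,np.hstack([B,B2])])[:,:,::-1])
E
```

```text
top bush [0.4675 0.0661 0.0888]
top pad [ 0.4532 -0.1548 -0.0017]
top block [ 0.476  -0.3289  0.0793]
top pink [ 0.4841 -0.6737  0.0777]
top wash [0.5517 0.2874 0.1573]
top tape [0.3689 0.0215 0.0244]
top petri [ 0.3672 -0.207   0.0128]
top key [0.7017 0.109  0.0201]
pad 604 [ 0.4515 -0.1546  0.0025] [0.1231 0.1206 0.0239] [ 0.4514 -0.1544  0.003 ]Traceback (most recent call last):
  File "<stdin>", line 15, in <module>
cv2.error: OpenCV(4.12.0) /io/opencv/modules/imgproc/src/convhull.cpp:143: error: (-215:Assertion failed) total >= 0 && (depth == CV_32F || depth == CV_32S) in function 'convexHull'
```

```bash
cat > m.py <<'E'
from h import *
for n in('top','side'):
    c=load(n);P=cloud(c);np.save('P'+n,P)
    hsv=cv2.cvtColor(c['img'],cv2.COLOR_RGB2HSV);x,y,z=P[...,0],P[...,1],P[...,2]
    def rect(q):return cv2.minAreaRect(np.ascontiguousarray(q[:,:2],dtype=np.float32))
    u0,v0=dict(top=(382,310),side=(389,320))[n]; p0=P[int(v0*.64),int(u0*.64)]
    m=((np.hypot(x-p0[0],y-p0[1])<.09)&(hsv[...,2]>70)&(hsv[...,1]<60)&(np.abs(z-.003)<.015)).astype(np.uint8)
    nl,L=cv2.connectedComponents(m);q=P[L==L[int(v0*.64),int(u0*.64)]]
    print(n,'pad',len(q),q.mean(0).round(4),(q.max(0)-q.min(0)).round(4), ((q.max(0)+q.min(0))/2).round(4))
    u0,v0=dict(top=(446,290),side=(435,358))[n]; p0=P[int(v0*.64),int(u0*.64)]
    q=P[(np.hypot(x-p0[0],y-p0[1])<.12)&(np.abs(z-.076)<.008)];print('block',p0,len(q),q.mean(0),rect(q))
    u0,v0=dict(top=(297,305),side=(342,245))[n];p0=P[int(v0*.64),int(u0*.64)]
    m=(hsv[...,0]>10)&(hsv[...,0]<28)&(hsv[...,1]>110)&(hsv[...,2]>60)&(np.linalg.norm(P-p0,axis=2)<.1)
    q=P[m];print('bush',len(q),p0,q.min(0),q.max(0),q.mean(0));np.save('bush_'+n,q)
    mm=(hsv[...,0]>100)&(hsv[...,0]<125)&(hsv[...,1]>150)&(hsv[...,2]>70)&(np.linalg.norm(P-p0,axis=2)<.14)
    q=P[mm];print('rest',len(q),rect(q[q[:,2]<.02]),q.mean(0))
a,b=load('top')['img'],load('side')['img']
A=cv2.resize(a[165:225,165:325],(800,300),interpolation=cv2.INTER_CUBIC);B=cv2.resize(b[140:240,190:320],(390,300),interpolation=cv2.INTER_CUBIC);B2=cv2.resize(b[205:340,260:400],(410,300),interpolation=cv2.INTER_CUBIC)
cv2.imwrite('pics/crop1.png',np.vstack([A,np.hstack([B,B2])])[:,:,::-1])
E
python3 m.py
```

```text
top pad 615 [ 0.4514 -0.1543  0.0025] [0.1231 0.1206 0.0282] [ 0.4514 -0.1544  0.0034]
block [ 0.47601284 -0.32893917  0.07928123] 501 [ 0.45161003 -0.37155633  0.07574309] ((0.45229852199554443, -0.3717622756958008), (0.10420951247215271, 0.10600381344556808), 65.0101318359375)
bush 185 [0.46745414 0.06609969 0.08880527] [0.42551964 0.04723974 0.03437622] [0.51409111 0.106587   0.10546606] [0.46683354 0.07129278 0.07602995]
rest 199 ((0.47971710562705994, 0.0692681223154068), (0.07162684947252274, 0.12403331696987152), 76.81988525390625) [0.47753406 0.06040855 0.00626776]
side pad 783 [ 0.4471 -0.1563  0.0026] [0.1537 0.131  0.0213] [ 0.4404 -0.1522  0.0052]
block [ 0.43130729 -0.34120024  0.08008209] 862 [ 0.45316725 -0.37399118  0.07529441] ((0.45500850677490234, -0.3718551993370056), (0.10697773844003677, 0.1049119085073471), 65.10724639892578)
bush 227 [0.46945623 0.05918271 0.08024948] [0.42482927 0.04430519 0.03880288] [0.52762677 0.1047399  0.1027042 ] [0.4655503  0.06390545 0.07238078]
rest 258 ((0.48048830032348633, 0.06200144439935684), (0.06106436252593994, 0.12464678287506104), 78.82865905761719) [0.47629362 0.05654682 0.01074314]
```

View pics/crop1.png

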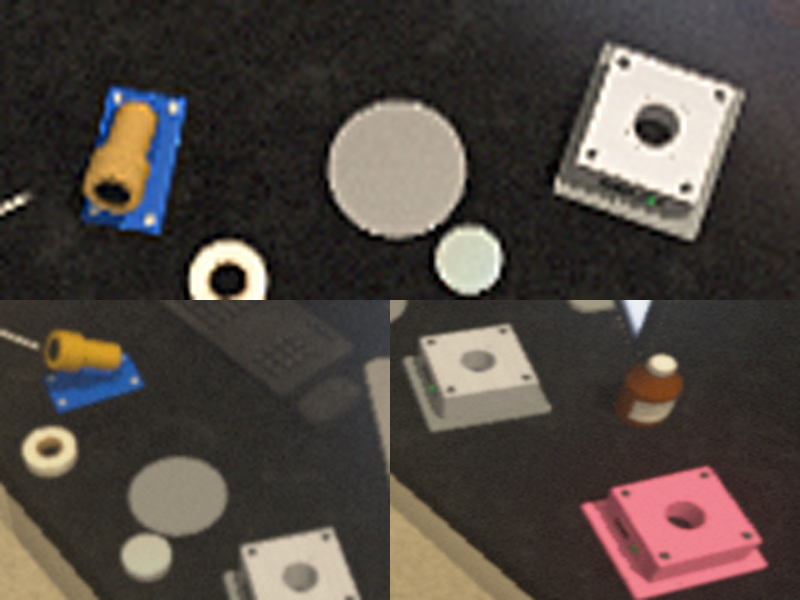

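The crop confirms it. Of the two look-alike blocks, the bare-metal one at (656,125) is the target and the pink one at (685,515) is left alone. The bushing's head points toward the robot (crop 118,185) and its body runs away to (138,115). Next I fit the bushing pose.

```bash
cat > fit.py <<'E'
from h import *
from scipy.optimize import least_squares
def sd(t,r,t0,t1,Rr):
    a=np.maximum(t0-t,t-t1);b=r-Rr
    return np.minimum(np.maximum(a,b),0)+np.hypot(np.maximum(a,0),np.maximum(b,0))
def res(p,q,el=None):
    yaw=p[3];e=np.radians(30) if el is None else el
    ax=np.array([np.cos(yaw)*np.cos(e),np.sin(yaw)*np.cos(e),np.sin(e)])
    d=q-p[:3];t=d@ax;r=np.linalg.norm(d-np.outer(t,ax),axis=1)
    return np.minimum(sd(t,r,-.046,.014,.018),sd(t,r,.014,.046,.025))
if __name__=='__main__':
    T,S=np.load('bush_top.npy'),np.load('bush_side.npy')
    for n,q in(('top',T),('side',S),('both',np.vstack([T,S]))):
        f=least_squares(res,[.465,.068,.057,np.radians(167)],args=(q,),loss='soft_l1',f_scale=.003)
        p=f.x;print(n,p[:3].round(4),np.degrees(p[3]).round(1),'rms',np.sqrt(np.mean(f.fun**2)).round(4),'headc',(p[:3]+.03*np.array([np.cos(p[3])*.866,np.sin(p[3])*.866,.5])).round(4))
E
python3 fit.py
```

```text
top [0.4743 0.072  0.0569] 164.6 rms 0.0033 headc [0.4493 0.0789 0.0719]
side [0.476  0.072  0.0566] 164.4 rms 0.002 headc [0.451  0.079  0.0716]
both [0.4754 0.072  0.0567] 164.3 rms 0.0027 headc [0.4504 0.0791 0.0717]
```

```bash
python3 -m pendant '[{"dx":-4,"dy":-4.5,"dz":1},{"dx":-8,"dy":-9,"dz":2},{"dx":-12,"dy":-13.5,"dz":3},{"dx":-16,"dy":-18,"dz":4,"twist":-4},{"dx":-20,"dy":-22.5,"dz":5,"twist":-7.9},{"dx":-24,"dy":-27,"dz":6,"twist":-7.9},{"dx":-28,"dy":-31.5,"dz":7,"twist":-7.9},{"dx":-32,"dy":-36,"dz":7,"twist":-7.9},{"dx":-36,"dy":-40,"dz":7,"twist":-7.9},{"dx":-38.1,"dy":-42.3,"dz":7,"twist":-7.9}]' 100 30; cat >> h.py <<'E'
def plan(tx,ty,tz,ang=None):
    s=ctrl.get_state();M=rot(s['tcp_rot']);d=M.T@(np.array([tx,ty,tz])-s['eef_pos'])*100
    a=np.degrees(np.arctan2(M[1,1],M[0,1]))
    print('t',s['time'],'pos',s['eef_pos'].round(4),'yang',a.round(2),'F',s['contact_force'].round(1),'dxyz cm',d.round(2),'twist',None if ang is None else round(-(ang-a),2))
E
python3 -c "
from h import *
plan(.450,.079,.052,74.4)"
```

```text
t 0.1 pos [0.2686 0.6186 0.2301] yang 66.52 F [-0.8 -0.3  0.5] dxyz cm [-38.14 -42.23  17.89] twist -7.88$[0]: bad value
```

```bash
python3 -m pendant '[{"dx":-4,"dy":-4.5,"dz":1,"twist":0},{"dx":-8,"dy":-9,"dz":2,"twist":0},{"dx":-12,"dy":-13.5,"dz":3,"twist":0},{"dx":-16,"dy":-18,"dz":4,"twist":-4},{"dx":-20,"dy":-22.5,"dz":5,"twist":-7.9},{"dx":-24,"dy":-27,"dz":6,"twist":-7.9},{"dx":-28,"dy":-31.5,"dz":7,"twist":-7.9},{"dx":-32,"dy":-36,"dz":7,"twist":-7.9},{"dx":-36,"dy":-40,"dz":7,"twist":-7.9},{"dx":-38.1,"dy":-42.3,"dz":7,"twist":-7.9}]' 100 30; 
python3 -c "
from h import *
plan(.450,.079,.052,74.4)"
```

```text
time: 1.35
eef_pos: [0.4502, 0.0769, 0.1612]
tcp_rot: [0.137, 0.991, -0.0, -0.0]
contact_force: [-0.4, 1.1, 0.7]
opening: 1.0
finger_force: 0.0
t 1.35 pos [0.4502 0.0769 0.1612] yang 74.27 F [-0.4  1.1  0.7] dxyz cm [ 0.08  0.2  10.92] twist -0.13
```

```bash
python3 -m pendant '[{"dx":0,"dy":0,"dz":3,"twist":0},{"dx":0,"dy":0,"dz":6,"twist":0},{"dx":0,"dy":0,"dz":9,"twist":0},{"dx":0,"dy":0,"dz":10.8,"twist":0},{"dx":0,"dy":0,"dz":10.8,"twist":0},{"dx":0,"dy":0,"dz":10.8,"twist":0}]' 100 30; 
python3 - <<'E'
from h import *
plan(.450,.079,.052,74.4)
a=cam('top');b=cam('side')
A=cv2.resize(a['img'][150:240,150:270],(800,600),interpolation=cv2.INTER_CUBIC)[:,:400];B=cv2.resize(b['img'][110:200,180:240],(400,600),interpolation=cv2.INTER_CUBIC)
cv2.imwrite('pics/g1.png',np.hstack([A,B])[:,:,::-1])
E
```

```text
time: 2.1
eef_pos: [0.4503, 0.0793, 0.054]
tcp_rot: [0.136, 0.991, 0.0, 0.0]
contact_force: [0.5, -0.0, 0.3]
opening: 1.003
finger_force: 0.0
t 2.1 pos [0.4503 0.0793 0.054 ] yang 74.42 F [ 0.5 -0.   0.3] dxyz cm [ 0.02 -0.04  0.2 ] twist 0.02
```

View pics/g1.png

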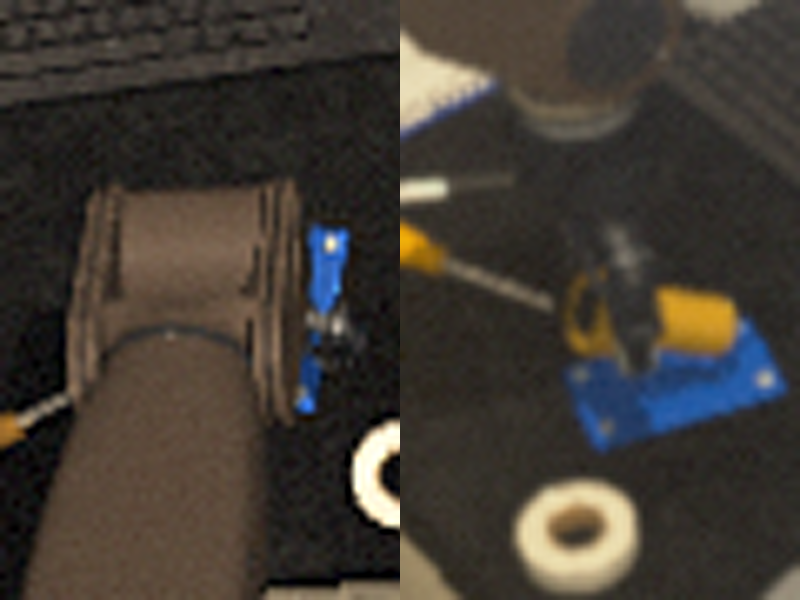

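The side view (right half) shows the fingers straddling the head, with the finger at (635,300), the head front at (590,320) and the body at (700,320). I close and lift.

```bash
python3 -m pendant '[{"dx":0,"dy":0,"dz":0.2,"twist":0},{"dx":0,"dy":0,"dz":0.2,"twist":0},{"dx":0,"dy":0,"dz":0.2,"twist":0},{"dx":0,"dy":0,"dz":0.2,"twist":0},{"dx":0,"dy":0,"dz":0.2,"twist":0},{"dx":0,"dy":0,"dz":0.2,"twist":0}]' 30 30; python3 -m pendant '[{"dx":0,"dy":0,"dz":-1.5,"twist":0},{"dx":0,"dy":0,"dz":-4,"twist":0},{"dx":0,"dy":0,"dz":-7,"twist":0},{"dx":0,"dy":0,"dz":-10,"twist":0},{"dx":0,"dy":0,"dz":-12,"twist":0},{"dx":0,"dy":0,"dz":-12,"twist":0}]'
python3 - <<'E'
from h import *
plan(.4514,-.1545,.11,74.4)
b=cam('side')
cv2.imwrite('pics/g2.png',cv2.resize(b['img'][60:210,150:300],(600,600),interpolation=cv2.INTER_CUBIC)[:,:,::-1])
E
```

```text
time: 2.95
eef_pos: [0.45, 0.0797, 0.0518]
tcp_rot: [0.136, 0.991, 0.0, 0.0]
contact_force: [-1.9, 3.4, 5.1]
opening: 0.58
finger_force: 30.9
time: 3.7
eef_pos: [0.4509, 0.0789, 0.1732]
tcp_rot: [0.136, 0.991, -0.0, 0.002]
contact_force: [0.3, 0.2, -1.7]
opening: 0.581
finger_force: 31.6
t 3.7 pos [0.4509 0.0789 0.1732] yang 74.42 F [ 0.3  0.2 -1.7] dxyz cm [ -6.29 -22.47   6.35] twist 0.02
```

View pics/g2.png

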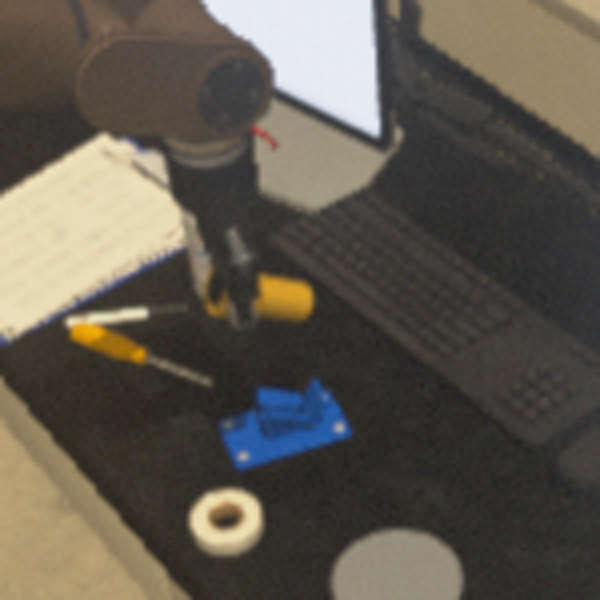

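The bushing is held, still sloping about 30°. In this crop the head is under the fingers at (235,290) and the tip is at (300,300). The tool only turns about the vertical, so I need a fixed vertical face to swing the tip down in the grip. I check the block's sides while easing the grip to 20 N.

```bash
python3 -m pendant '[{"dx":0,"dy":-4,"dz":0,"twist":0},{"dx":0,"dy":-9,"dz":0,"twist":0},{"dx":0,"dy":-4,"dz":0,"twist":0},{"dx":0,"dy":-4,"dz":0,"twist":0}]' - 20
python3 - <<'E'
from h import *
a=cam('top');b=cam('side')
c=np.array([.4536,-.3718]);
for n,k in(('top',a),('side',b)):
    P=cloud(k)
    for ang in(65,155,245,335):
        u=np.array([np.cos(np.radians(ang)),np.sin(np.radians(ang))]);v=np.array([-u[1],u[0]])
        d=P[...,:2]-c;t=d@u;w=d@v
        out=[]
        for t0 in np.arange(.04,.1,.004):
            m=(np.abs(w)<.03)&(t>=t0)&(t<t0+.004);out.append('%.0f'%(1e3*np.median(P[...,2][m])) if m.sum()>2 else '-')
        print(n,ang,out)
    hsv=cv2.cvtColor(k['img'],cv2.COLOR_RGB2HSV);s=ctrl.get_state()['eef_pos']
    m=(hsv[...,0]>10)&(hsv[...,0]<28)&(hsv[...,1]>110)&(hsv[...,2]>60)&(np.linalg.norm(P-s,axis=2)<.12)&(P[...,2]>.1)
    q=P[m];np.save('bush2_'+n,q);print(len(q),q.mean(0) if len(q) else '')
q=np.load('bush2_side.npy')
from fit import res
from scipy.optimize import least_squares
h=s+[0,0,.02]
for e0 in(20,30,50):
    f=least_squares(lambda p:res(p[:4],q,p[4]),[h[0]+.025,h[1]-.007,h[2]-.015,np.radians(164.4),np.radians(e0)],loss='soft_l1',f_scale=.003);print(f.x[:3].round(4),np.degrees(f.x[3:]).round(1),f.cost)
plan(.45,-.15,.17)
E
```

```text
time: 4.25
eef_pos: [0.4383, 0.0407, 0.1697]
tcp_rot: [0.136, 0.991, 0.0, -0.002]
contact_force: [-0.7, 0.2, -1.5]
opening: 0.579
finger_force: 31.6
top 65 ['74', '73', '74', '13', '14', '16', '5', '-4', '-1', '3', '0', '-4', '-1', '-4', '-2']
top 155 ['75', '76', '74', '49', '16', '13', '13', '8', '-3', '-2', '-1', '-6', '-3', '-4', '-750']
top 245 ['79', '77', '77', '-', '15', '13', '2', '1', '3', '-3', '1', '0', '-3', '-3', '-3']
top 335 ['75', '75', '76', '-', '-', '-', '-', '7', '4', '-4', '-1', '0', '-0', '-1', '-2']
0 
side 65 ['75', '75', '75', '74', '-', '-761', '-', '-', '-', '-', '-', '-', '-', '-', '-']
side 155 ['74', '74', '58', '16', '12', '12', '11', '-0', '-3', '-3', '-2', '-3', '-1', '-2', '-2']
side 245 ['75', '74', '43', '13', '12', '6', '-1', '-2', '-2', '-2', '-2', '-1', '-2', '-2', '-3']
side 335 ['76', '76', '76', '74', '-', '-', '-', '-', '-', '-1', '-0', '0', '-0', '-1', '0']
177 [0.46327182 0.01901745 0.18010236]
[0.4638 0.0319 0.1758] [168.9  33.8] 0.0016289640705942393
[0.4638 0.0319 0.1758] [168.9  33.8] 0.0016289640705945156
[0.4638 0.0319 0.1757] [168.9  33.6] 0.0016291603770357925
t 4.35 pos [0.4381 0.0409 0.1698] yang 74.48 F [ 0.4 -0.1 -2.1] dxyz cm [ -6.26 -18.08  -0.02] twist None
```

```bash
python3 -c "
from h import *
plan(.5115,-.2476,.17,-25)"
```

```text
t 4.35 pos [0.4381 0.0409 0.1698] yang 74.48 F [ 0.4 -0.1 -2.1] dxyz cm [-14.79 -25.83  -0.03] twist 99.48
```

```bash
python3 -m pendant '[{"dx":-1.5,"dy":-2.6,"dz":0,"twist":10},{"dx":-3,"dy":-5.2,"dz":0,"twist":20},{"dx":-4.5,"dy":-7.8,"dz":0,"twist":30},{"dx":-6,"dy":-10.4,"dz":0,"twist":40},{"dx":-7.5,"dy":-13,"dz":0,"twist":50},{"dx":-9,"dy":-15.6,"dz":0,"twist":60},{"dx":-10.5,"dy":-18.2,"dz":0,"twist":70},{"dx":-12,"dy":-20.8,"dz":0,"twist":80},{"dx":-13.5,"dy":-23.4,"dz":0,"twist":90},{"dx":-14.8,"dy":-25.8,"dz":0,"twist":99.5}]' 30 20
python3 -m pendant '[{"dx":0,"dy":0,"dz":0,"twist":0},{"dx":0,"dy":0,"dz":0,"twist":0}]' 
python3 -c "
from h import *
plan(.5115,-.2476,.055,-25)"
```

```text
time: 5.6
eef_pos: [0.5122, -0.2478, 0.1702]
tcp_rot: [0.845, 0.535, -0.001, -0.001]
contact_force: [0.8, -0.2, -1.9]
opening: 0.576
finger_force: 31.6
time: 5.85
eef_pos: [0.5119, -0.2464, 0.1704]
tcp_rot: [0.843, 0.538, -0.0, -0.001]
contact_force: [-0.7, 0.2, -2.3]
opening: 0.576
finger_force: 31.6
t 5.85 pos [ 0.5119 -0.2464  0.1704] yang -24.95 F [-0.7  0.2 -2.3] dxyz cm [-0.13  0.04 11.54] twist 0.05
```

```bash
python3 -m pendant '[{"dx":0,"dy":0,"dz":4,"twist":0},{"dx":0,"dy":0,"dz":8,"twist":0},{"dx":0,"dy":0,"dz":11.5,"twist":0},{"dx":0,"dy":0,"dz":11.5,"twist":0},{"dx":0,"dy":0,"dz":11.5,"twist":0}]'
python3 -m pendant '[{"dx":-0.6,"dy":0,"dz":0,"twist":0},{"dx":-1.2,"dy":0,"dz":0,"twist":0},{"dx":-1.4,"dy":0,"dz":-0.3,"twist":0},{"dx":-1.7,"dy":0,"dz":-0.9,"twist":0},{"dx":-2.0,"dy":0,"dz":-1.6,"twist":0},{"dx":-2.4,"dy":0,"dz":-2.2,"twist":0},{"dx":-2.6,"dy":0,"dz":-2.5,"twist":0}]'
python3 - <<'E'
from h import *
plan(.5115,-.2476,.055,-25)
b=cam('side')
cv2.imwrite('pics/g3.png',cv2.resize(b['img'][130:280,220:370],(600,600),interpolation=cv2.INTER_CUBIC)[:,:,::-1])
E
```

```text
time: 6.48
eef_pos: [0.5132, -0.2473, 0.0577]
tcp_rot: [0.843, 0.537, 0.0, 0.001]
contact_force: [0.3, -0.7, -2.0]
opening: 0.575
finger_force: 31.4
time: 7.35
eef_pos: [0.5013, -0.2711, 0.0817]
tcp_rot: [0.844, 0.536, 0.0, -0.0]
contact_force: [2.7, 1.5, -2.9]
opening: 0.574
finger_force: 31.4
t 7.35 pos [ 0.5013 -0.2711  0.0817] yang -25.11 F [ 2.7  1.5 -2.9] dxyz cm [ 2.56 -0.07  2.68] twist -0.11
```

View pics/g3.png

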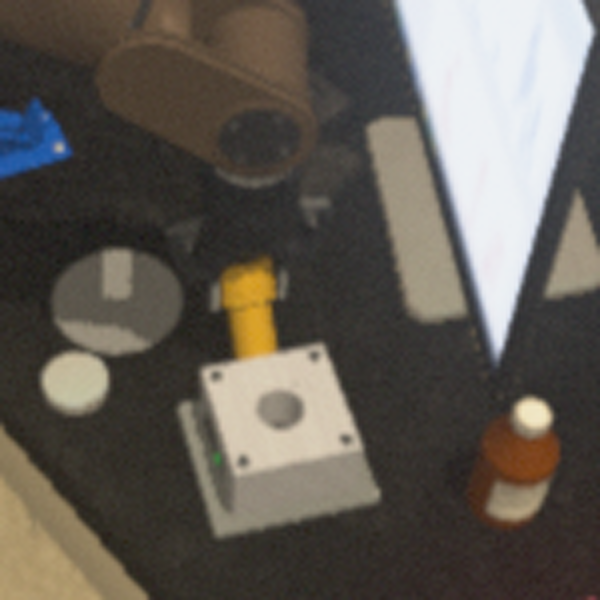

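The crop shows the head between the fingers at (250,285) and the tip going down behind the block's back edge at (257,350). The light contact force says it is turning, so I continue.

```bash
python3 -m pendant '[{"dx":-0.5,"dy":0,"dz":-0.4,"twist":0},{"dx":-0.9,"dy":0,"dz":-0.7,"twist":0},{"dx":-1.4,"dy":0,"dz":-1.2,"twist":0},{"dx":-1.9,"dy":0,"dz":-1.6,"twist":0},{"dx":-2.4,"dy":0,"dz":-2.0,"twist":0},{"dx":-2.9,"dy":0,"dz":-2.3,"twist":0},{"dx":-3.2,"dy":0,"dz":-2.5,"twist":0},{"dx":-3.2,"dy":0,"dz":-2.5,"twist":0}]'
python3 -m pendant '[{"dx":1,"dy":0,"dz":-1,"twist":0},{"dx":3,"dy":0,"dz":-4,"twist":0},{"dx":5,"dy":0,"dz":-7,"twist":0},{"dx":5,"dy":0,"dz":-7,"twist":0},{"dx":5,"dy":0,"dz":-7,"twist":0}]'
python3 - <<'E'
from h import *
from fit import res
from scipy.optimize import least_squares
b=cam('side');P=cloud(b);s=ctrl.get_state()['eef_pos']
hsv=cv2.cvtColor(b['img'],cv2.COLOR_RGB2HSV)
m=(hsv[...,0]>10)&(hsv[...,0]<28)&(hsv[...,1]>110)&(hsv[...,2]>60)&(np.linalg.norm(P-s,axis=2)<.12)&(P[...,2]>.03)
q=P[m];h=s+[0,0,.02]
for e0 in(70,85,95):
    e=np.radians(e0);yw=np.radians(65);ax=np.array([np.cos(e)*np.cos(yw),np.cos(e)*np.sin(yw),np.sin(e)])
    f=least_squares(lambda p:np.r_[res(np.r_[p[:3],yw],q,p[3]),],np.r_[h-.03*ax,e],loss='soft_l1',f_scale=.003)
    print(len(q),f.x[:3].round(4),np.degrees(f.x[3]).round(1),f.cost)
plan(.4514,-.1545,.12)
cv2.imwrite('pics/g4.png',cv2.resize(b['img'][100:250,220:370],(600,600),interpolation=cv2.INTER_CUBIC)[:,:,::-1])
E
```

```text
time: 8.4
eef_pos: [0.4873, -0.3002, 0.1063]
tcp_rot: [0.844, 0.537, -0.0, -0.0]
contact_force: [0.5, 4.0, -3.3]
opening: 0.578
finger_force: 31.7
time: 9.02
eef_pos: [0.5087, -0.2551, 0.1762]
tcp_rot: [0.844, 0.537, -0.001, 0.001]
contact_force: [-0.3, -0.2, -2.4]
opening: 0.577
finger_force: 31.7
315 [ 0.5103 -0.255   0.1689] 75.5 0.0009298804623887608
315 [ 0.5103 -0.255   0.1689] 75.5 0.0009298804623849864
315 [ 0.5103 -0.255   0.1688] 75.6 0.0009298957597854953
t 9.075 pos [ 0.5082 -0.2549  0.1753] yang -25.08 F [ 0.1  0.6 -1.6] dxyz cm [ 6.69 -9.4   5.54] twist None
```

View pics/g4.png

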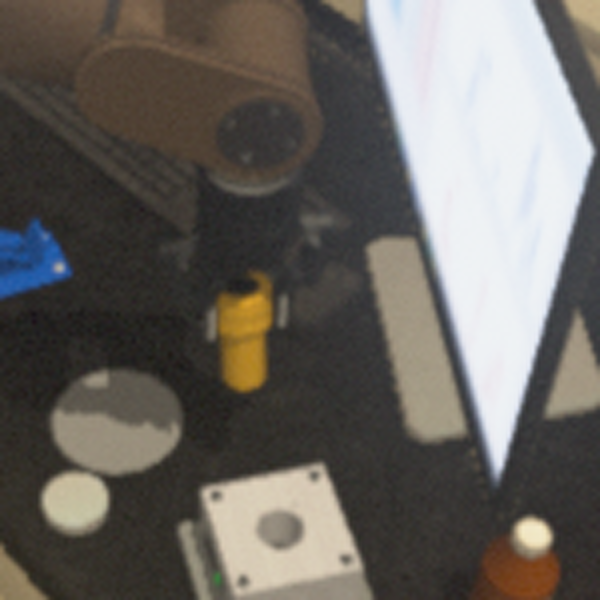

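The crop shows the bushing nearly upright, head at (245,305) and tip at (243,385). The fit says about 14° remain, leaning toward the block. I put it on the pad and drag with light pressure to finish.

```bash
python3 -c "
from h import *
plan(.461,-.132,.065,-25)"
```

```text
t 9.075 pos [ 0.5082 -0.2549  0.1753] yang -25.08 F [ 0.1  0.6 -1.6] dxyz cm [ 9.14 -9.47 11.04] twist -0.08
```

```bash
python3 -m pendant '[{"dx":3,"dy":-3,"dz":0,"twist":0},{"dx":6,"dy":-6,"dz":0,"twist":0},{"dx":9.1,"dy":-9.5,"dz":1,"twist":0},{"dx":9.1,"dy":-9.5,"dz":5,"twist":0},{"dx":9.1,"dy":-9.5,"dz":9,"twist":0},{"dx":9.1,"dy":-9.5,"dz":11,"twist":0},{"dx":9.1,"dy":-9.5,"dz":11,"twist":0},{"dx":9.1,"dy":-9.5,"dz":11,"twist":0}]'
python3 -m pendant '[{"dx":0,"dy":0,"dz":0.3,"twist":0},{"dx":0,"dy":0,"dz":0.6,"twist":0},{"dx":0,"dy":0,"dz":0.6,"twist":0}]'
python3 -c "
from h import *
plan(.4514,-.1545,.065)"
```

```text
time: 10.07
eef_pos: [0.4617, -0.1326, 0.0667]
tcp_rot: [0.844, 0.536, 0.0, 0.0]
contact_force: [-0.7, -0.9, -1.5]
opening: 0.576
finger_force: 31.8
time: 10.45
eef_pos: [0.4615, -0.132, 0.0604]
tcp_rot: [0.844, 0.537, -0.0, 0.0]
contact_force: [0.3, 0.6, -1.6]
opening: 0.575
finger_force: 31.8
t 10.45 pos [ 0.4615 -0.132   0.0604] yang -25.07 F [ 0.3  0.6 -1.6] dxyz cm [-2.46  0.04 -0.46] twist None
```

Not touching yet, so I lower in small steps.

```bash
python3 -m pendant '[{"dx":0,"dy":0,"dz":0.1,"twist":0},{"dx":0,"dy":0,"dz":0.2,"twist":0},{"dx":0,"dy":0,"dz":0.2,"twist":0}]'; python3 -m pendant '[{"dx":0,"dy":0,"dz":0.1,"twist":0},{"dx":0,"dy":0,"dz":0.2,"twist":0},{"dx":0,"dy":0,"dz":0.2,"twist":0}]'
```

```text
time: 10.82
eef_pos: [0.4616, -0.1321, 0.0584]
tcp_rot: [0.844, 0.537, 0.0, 0.0]
contact_force: [0.1, 0.1, -1.4]
opening: 0.576
finger_force: 31.8
time: 11.2
eef_pos: [0.4619, -0.1321, 0.058]
tcp_rot: [0.844, 0.537, -0.0, -0.0]
contact_force: [-3.4, 1.5, 9.4]
opening: 0.575
finger_force: 32.9
```

```bash
python3 -m pendant '[{"dx":-0.3,"dy":0,"dz":0,"twist":0},{"dx":-0.6,"dy":0,"dz":0,"twist":0},{"dx":-0.9,"dy":0,"dz":0,"twist":0},{"dx":-1.2,"dy":0,"dz":0,"twist":0},{"dx":-1.5,"dy":0,"dz":0,"twist":0},{"dx":-1.8,"dy":0,"dz":0,"twist":0},{"dx":-2.1,"dy":0,"dz":0,"twist":0},{"dx":-2.3,"dy":0,"dz":0,"twist":0}]'
python3 - <<'E'
from h import *
from fit import res
from scipy.optimize import least_squares
b=cam('side');P=cloud(b);s=ctrl.get_state()['eef_pos']
hsv=cv2.cvtColor(b['img'],cv2.COLOR_RGB2HSV)
m=(hsv[...,0]>10)&(hsv[...,0]<28)&(hsv[...,1]>110)&(hsv[...,2]>60)&(np.linalg.norm(P-s,axis=2)<.12)
q=P[m];h=s+[0,0,.02]
e=np.radians(85);yw=np.radians(65)
f=least_squares(lambda p:res(np.r_[p[:3],yw],q,p[3]),np.r_[h-[0,0,.03],e],loss='soft_l1',f_scale=.003)
print(len(q),f.x[:3].round(4),np.degrees(f.x[3]).round(1),f.cost)
plan(.4514,-.1545,.065)
cv2.imwrite('pics/g5.png',cv2.resize(b['img'][130:230,220:320],(600,600),interpolation=cv2.INTER_CUBIC)[:,:,::-1])
E
```

```text
time: 12.2
eef_pos: [0.4536, -0.1527, 0.0578]
tcp_rot: [0.844, 0.536, 0.002, 0.001]
contact_force: [1.5, 4.1, 4.7]
opening: 0.58
finger_force: 33.2
242 [ 0.4563 -0.1505  0.0508] 79.8 0.0007877790703998627
t 12.25 pos [ 0.4535 -0.1528  0.0578] yang -25.17 F [1.9 3.9 5.1] dxyz cm [-0.24 -0.11 -0.72] twist None
```

View pics/g5.png

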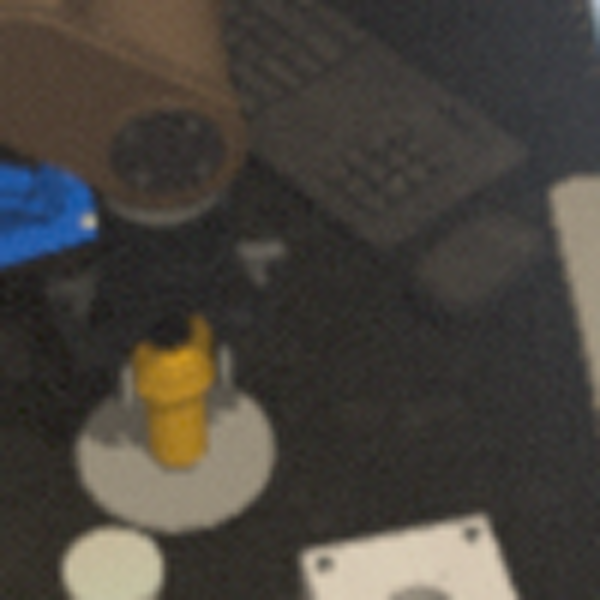

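The crop shows the bushing standing on the pad, tip at (178,455) and head at (175,370), within its self-righting angle. I release it and check.

```bash
python3 -m pendant '[{"dx":0,"dy":0,"dz":0,"twist":0},{"dx":0,"dy":0,"dz":0,"twist":0},{"dx":0,"dy":0,"dz":0,"twist":0},{"dx":0,"dy":0,"dz":0,"twist":0},{"dx":0,"dy":0,"dz":0,"twist":0},{"dx":0,"dy":0,"dz":0,"twist":0}]' 75 
python3 -m pendant '[{"dx":0,"dy":0,"dz":0,"twist":0},{"dx":0,"dy":0,"dz":-4,"twist":0},{"dx":0,"dy":0,"dz":-9,"twist":0},{"dx":0,"dy":0,"dz":-12,"twist":0},{"dx":0,"dy":0,"dz":-12,"twist":0}]' 100
cat > up.py <<'E'
from h import *
from fit import sd
from scipy.optimize import least_squares
def upfit(n,g=(.4525,-.153)):
    b=cam(n);P=cloud(b);hsv=cv2.cvtColor(b['img'],cv2.COLOR_RGB2HSV)
    m=(hsv[...,0]>10)&(hsv[...,0]<28)&(hsv[...,1]>110)&(hsv[...,2]>60)&(np.linalg.norm(P-[*g,.05],axis=2)<.1)
    q=P[m]
    def res(p):
        ax=np.array([p[3],p[4],np.sqrt(max(0,1-p[3]**2-p[4]**2))]);d=q-p[:3];t=d@ax;r=np.linalg.norm(d-np.outer(t,ax),axis=1)
        return np.minimum(sd(t,r,-.046,.014,.018),sd(t,r,.014,.046,.025))
    f=least_squares(res,[*g,.049,0,0],loss='soft_l1',f_scale=.003)
    print(n,len(q),'mid',f.x[:3].round(4),'tilt deg xy',np.degrees(f.x[3:]).round(1),f.cost)
    f2=least_squares(lambda p:res([p[0],p[1],.049,0,0]),g,loss='soft_l1',f_scale=.003);print('  upright fit xy',f2.x.round(4),f2.cost)
    return b
if __name__=='__main__':
    b=upfit('side');cv2.imwrite('pics/g6.png',cv2.resize(b['img'][130:230,220:320],(500,500),interpolation=cv2.INTER_CUBIC)[:,:,::-1]);upfit('top')
    plan(.4525,-.153,.07)
E
python3 up.py
```

```text
time: 13.0
eef_pos: [0.4517, -0.1529, 0.0563]
tcp_rot: [0.844, 0.537, -0.0, -0.0]
contact_force: [-0.6, -0.4, -0.3]
opening: 0.75
finger_force: 0.0
time: 13.62
eef_pos: [0.4535, -0.1538, 0.1794]
tcp_rot: [0.844, 0.537, 0.002, 0.003]
contact_force: [0.5, -0.5, -0.5]
opening: 0.999
finger_force: 0.0
side 266 mid [ 0.4532 -0.1575  0.0496] tilt deg xy [1.1 2.2] 0.001692550928100641
  upright fit xy [ 0.4532 -0.1572] 0.0017686694564481077
top 10 mid [ 0.4509 -0.1661  0.0478] tilt deg xy [-2.5  9.5] 6.595066232167307e-06
  upright fit xy [ 0.4145 -0.191 ] 4.291974560092025e-05
t 13.725 pos [ 0.4513 -0.1526  0.1755] yang -25.08 F [-0.6 -0.1 -1.1] dxyz cm [1.000e-02 1.300e-01 1.055e+01] twist None
```

View pics/g6.png

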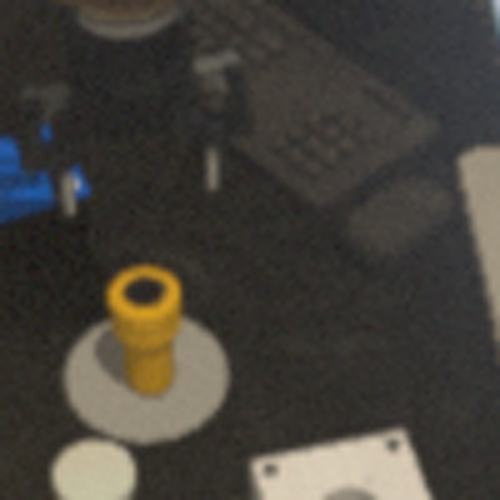

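It stands upright on the pad (head at (145,300), base at (150,385)) with the gripper clear. I regrasp higher on the head, with the fingertips above the shoulder.

```bash
python3 -m pendant '[{"dx":-0.3,"dy":0.2,"dz":4,"twist":0},{"dx":-0.3,"dy":0.2,"dz":8,"twist":0},{"dx":-0.3,"dy":0.2,"dz":10.8,"twist":0},{"dx":-0.3,"dy":0.2,"dz":10.8,"twist":0},{"dx":-0.3,"dy":0.2,"dz":10.8,"twist":0}]'
python3 -m pendant '[{"dx":0,"dy":0,"dz":0,"twist":0},{"dx":0,"dy":0,"dz":0,"twist":0},{"dx":0,"dy":0,"dz":0,"twist":0},{"dx":0,"dy":0,"dz":0,"twist":0},{"dx":0,"dy":0,"dz":0,"twist":0},{"dx":0,"dy":0,"dz":0,"twist":0}]' 30 70
python3 - <<'E'
from up import *
plan(.4535,-.372,.19,-25)
c=upfit('side')
# bore ellipse from images: dark pixels on block top, project edge pixels to z=.076
for n in('side','top'):
    c=load('side') if n=='side' else cam('top')
    K=np.array(c['camera_matrix'],float);D=np.array(c['distortion'],float);Rw=rot(c['rotation']);o=np.array(c['xyz'])
    h,w=c['depth'].shape
    uv=np.stack(np.meshgrid(np.arange(w),np.arange(h)),-1).reshape(-1,1,2).astype(float)
    nn=cv2.undistortPoints(uv,K,D)[:,0];r=np.c_[nn[:,0],-nn[:,1],-np.ones(len(nn))]@Rw.T
    X=(o+r*((.076-o[2])/r[:,2])[:,None])[:,:2]
    g=cv2.cvtColor(c['img'],cv2.COLOR_RGB2GRAY).reshape(-1).astype(float)
    def model(p): # soft edge disc radius .01875 dark on bright
        d=np.hypot(X[sel,0]-p[0],X[sel,1]-p[1]);return p[2]+(p[3]-p[2])/(1+np.exp(-(d-.01875)/.0012))
    c0=np.array([.4536,-.3718]);sel=np.hypot(*(X-c0).T)<.030
    f=least_squares(lambda p:model(p)-g[sel],[*c0,60,190],x_scale=[.001,.001,10,10],loss='soft_l1',f_scale=20,diff_step=1e-3);print(n,'bore',f.x.round(4),sel.sum())
    m=(g>130)&(np.abs((X-c0)@[.4226,.9063])<.065)&(np.abs((X-c0)@[.9063,-.4226])<.065)
    print('  white top rect',cv2.minAreaRect(np.ascontiguousarray(X[m],dtype=np.float32)))
E
```

```text
time: 14.35
eef_pos: [0.4523, -0.1564, 0.0683]
tcp_rot: [0.844, 0.537, -0.0, -0.0]
contact_force: [-0.1, 0.3, 1.4]
opening: 1.0
finger_force: 0.0
time: 15.1
eef_pos: [0.4532, -0.1569, 0.0699]
tcp_rot: [0.844, 0.537, 0.001, 0.001]
contact_force: [-0.7, 1.4, 6.2]
opening: 0.562
finger_force: 72.1
t 15.1 pos [ 0.4532 -0.1569  0.0699] yang -25.08 F [-0.7  1.4  6.2] dxyz cm [-19.47   9.17 -11.98] twist -0.08
side 240 mid [ 0.4526 -0.1619  0.0487] tilt deg xy [ 0.2 -1.1] 0.00022807596958760213
  upright fit xy [ 0.4525 -0.1619] 0.00023830551632179358
side bore [  0.4553  -0.3716 128.805  202.0415] 231
  white top rect ((0.45200756192207336, -0.3762519359588623), (0.12016944587230682, 0.10605642944574356), 64.98439025878906)
top bore [  0.453   -0.3717  60.6607 241.765 ] 159
  white top rect ((0.44962790608406067, -0.36865609884262085), (0.12289451062679291, 0.1170889139175415), 64.50249481201172)
```

```bash
python3 -m pendant '[{"dx":0,"dy":0,"dz":-3,"twist":0},{"dx":0,"dy":0,"dz":-8,"twist":0},{"dx":-2,"dy":1,"dz":-11,"twist":0},{"dx":-6,"dy":3,"dz":-11,"twist":0},{"dx":-10,"dy":5,"dz":-11,"twist":0},{"dx":-14,"dy":7,"dz":-11,"twist":0},{"dx":-17,"dy":8.5,"dz":-11,"twist":0},{"dx":-18.9,"dy":9.1,"dz":-10,"twist":0},{"dx":-18.9,"dy":9.1,"dz":-9,"twist":0},{"dx":-18.9,"dy":9.1,"dz":-9,"twist":0}]'
python3 -m pendant '[{"dx":0,"dy":0,"dz":0,"twist":0}]'
python3 - <<'E'
from h import *
from fit import sd
from scipy.optimize import least_squares
s=ctrl.get_state()['eef_pos'];plan(.456,-.3666,.19,-25)
b=cam('side');P=cloud(b);hsv=cv2.cvtColor(b['img'],cv2.COLOR_RGB2HSV)
m=(hsv[...,0]>10)&(hsv[...,0]<28)&(hsv[...,1]>110)&(hsv[...,2]>60)&(np.linalg.norm(P-s,axis=2)<.1)
q=P[m]
def res(p):
    ax=np.array([p[3],p[4],np.sqrt(max(0,1-p[3]**2-p[4]**2))]);d=q-p[:3];t=d@ax;r=np.linalg.norm(d-np.outer(t,ax),axis=1)
    return np.minimum(sd(t,r,-.046,.014,.018),sd(t,r,.014,.046,.025))
x0=[s[0],s[1],s[2]-.019]
f=least_squares(res,[*x0,0,0],loss='soft_l1',f_scale=.003);print(len(q),f.x[:3].round(4),np.degrees(f.x[3:]).round(1),f.cost)
f=least_squares(lambda p:res([*p,0,0]),x0,loss='soft_l1',f_scale=.003);print('upright',f.x.round(4),f.cost,'bottom z',f.x[2]-.046)
cv2.imwrite('pics/g7.png',cv2.resize(b['img'][170:290,240:360],(600,600),interpolation=cv2.INTER_CUBIC)[:,:,::-1])
E
```

```text
time: 16.45
eef_pos: [0.4536, -0.364, 0.1559]
tcp_rot: [0.844, 0.537, -0.0, -0.003]
contact_force: [0.3, 1.2, -1.7]
opening: 0.563
finger_force: 72.6
time: 16.58
eef_pos: [0.4547, -0.3649, 0.158]
tcp_rot: [0.843, 0.537, 0.0, -0.0]
contact_force: [0.7, 0.4, -1.1]
opening: 0.558
finger_force: 72.6
t 16.575 pos [ 0.4547 -0.3649  0.158 ] yang -25.01 F [ 0.7  0.4 -1.1] dxyz cm [-0.1   0.19 -3.2 ] twist -0.01
296 [ 0.4536 -0.3694  0.1372] [ 1.1 -1.1] 0.0009107544747183701
upright [ 0.4538 -0.3695  0.1372] 0.0009262926906911556 bottom z 0.09122582964688684
```

View pics/g7.png

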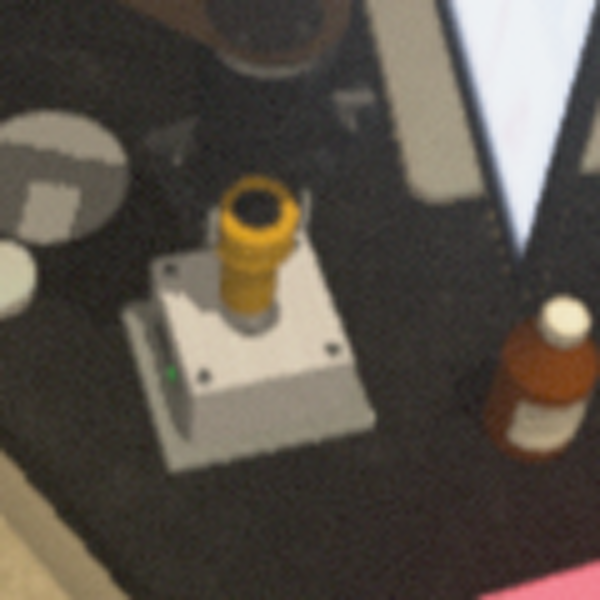

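The crop shows the bushing upright with its tip at (248,305), just above the bore whose rim shows at (252,320). I apply a small correction and lower gently.

```bash
python3 -m pendant '[{"dx":-0.13,"dy":0.18,"dz":0,"twist":0},{"dx":-0.13,"dy":0.18,"dz":0.6,"twist":0},{"dx":-0.13,"dy":0.18,"dz":1.2,"twist":0},{"dx":-0.13,"dy":0.18,"dz":1.5,"twist":0},{"dx":-0.13,"dy":0.18,"dz":1.8,"twist":0},{"dx":-0.13,"dy":0.18,"dz":1.8,"twist":0}]'; python3 -c "
from h import *
s=ctrl.get_state();print(s['wrist_torque']);plan(.456,-.3666,.19,-25)"
```

```text
time: 17.38
eef_pos: [0.4555, -0.368, 0.1399]
tcp_rot: [0.844, 0.537, -0.0, -0.0]
contact_force: [-0.2, 0.5, -2.2]
opening: 0.562
finger_force: 72.6
[-0.00184855  0.069874    0.01991803]
t 17.375 pos [ 0.4555 -0.368   0.1399] yang -25.08 F [-0.2  0.5 -2.2] dxyz cm [ 0.15 -0.02 -5.01] twist -0.08
```

```bash
python3 -m pendant '[{"dx":0,"dy":0,"dz":0.3,"twist":0},{"dx":0,"dy":0,"dz":0.5,"twist":0},{"dx":0,"dy":0,"dz":0.5,"twist":0}]'; python3 -c "
from h import *
s=ctrl.get_state();M=rot(s['tcp_rot']);print('tool F',(M.T@s['contact_force']).round(1),'T',(M.T@s['wrist_torque']).round(2))"
```

```text
time: 17.75
eef_pos: [0.4562, -0.368, 0.1359]
tcp_rot: [0.844, 0.537, 0.001, 0.0]
contact_force: [1.1, 1.8, -1.8]
opening: 0.56
finger_force: 72.6
tool F [2.1 0.3 1.8] T [-0.13  0.36  0.01]
```

```bash
python3 -m pendant '[{"dx":0.05,"dy":0,"dz":0.3,"twist":0},{"dx":0.05,"dy":0,"dz":0.6,"twist":0},{"dx":0.05,"dy":0,"dz":0.9,"twist":0},{"dx":0.05,"dy":0,"dz":0.9,"twist":0}]'; python3 -c "
from h import *
s=ctrl.get_state();M=rot(s['tcp_rot']);print('tool F',(M.T@s['contact_force']).round(1),'T',(M.T@s['wrist_torque']).round(2))"
```

```text
time: 18.25
eef_pos: [0.4559, -0.3675, 0.1256]
tcp_rot: [0.844, 0.537, 0.0, -0.0]
contact_force: [2.8, 0.6, -3.5]
opening: 0.565
finger_force: 72.4
tool F [1.7 2.3 3.5] T [-0.44  0.3  -0.01]
```

```bash
python3 -m pendant '[{"dx":0.04,"dy":0.04,"dz":0.4,"twist":0},{"dx":0.04,"dy":0.04,"dz":0.8,"twist":0},{"dx":0.04,"dy":0.04,"dz":1.2,"twist":0},{"dx":0.04,"dy":0.04,"dz":1.6,"twist":0},{"dx":0.04,"dy":0.04,"dz":2,"twist":0},{"dx":0.04,"dy":0.04,"dz":2.4,"twist":0},{"dx":0.04,"dy":0.04,"dz":2.4,"twist":0}]'; python3 -c "
from h import *
s=ctrl.get_state();M=rot(s['tcp_rot']);print('tool F',(M.T@s['contact_force']).round(1),'T',(M.T@s['wrist_torque']).round(2))"
```

```text
time: 19.12
eef_pos: [0.4561, -0.3672, 0.1016]
tcp_rot: [0.844, 0.537, -0.0, -0.0]
contact_force: [-0.5, 0.8, -2.3]
opening: 0.566
finger_force: 72.5
tool F [ 0.6 -0.8  2.3] T [-0.09  0.31 -0.  ]
```

Free-sliding. Now I press: flush expected at TCP z ≈ 0.083.

```bash
python3 -m pendant '[{"dx":0,"dy":0,"dz":0.3,"twist":0},{"dx":0,"dy":0,"dz":0.6,"twist":0},{"dx":0,"dy":0,"dz":0.9,"twist":0},{"dx":0,"dy":0,"dz":1.2,"twist":0},{"dx":0,"dy":0,"dz":1.4,"twist":0},{"dx":0,"dy":0,"dz":1.4,"twist":0}]' - 90; python3 -c "
from h import *
s=ctrl.get_state();M=rot(s['tcp_rot']);print('tool F',(M.T@s['contact_force']).round(1),'T',(M.T@s['wrist_torque']).round(2))"
```

```text
time: 19.88
eef_pos: [0.4567, -0.3673, 0.092]
tcp_rot: [0.844, 0.537, -0.0, -0.001]
contact_force: [-4.3, 8.9, 16.0]
opening: 0.553
finger_force: 96.8
tool F [  6.3  -7.7 -16. ] T [1.63 0.96 0.1 ]
```

```bash
for i in 1; do python3 -m pendant '[{"dx":0,"dy":0,"dz":0.2,"twist":0},{"dx":0,"dy":0,"dz":0.4,"twist":0},{"dx":0,"dy":0,"dz":0.6,"twist":0},{"dx":0,"dy":0,"dz":0.8,"twist":0},{"dx":0,"dy":0,"dz":0.8,"twist":0}]'; done
```

```text
time: 20.5
eef_pos: [0.4568, -0.3671, 0.0846]
tcp_rot: [0.844, 0.537, -0.0, -0.001]
contact_force: [-5.9, 11.6, 20.2]
opening: 0.561
finger_force: 97.0
```

```bash
python3 -m pendant '[{"dx":0,"dy":0,"dz":0.15,"twist":0},{"dx":0,"dy":0,"dz":0.3,"twist":0},{"dx":0,"dy":0,"dz":0.3,"twist":0}]'
```

```text
time: 20.88
eef_pos: [0.4568, -0.367, 0.0832]
tcp_rot: [0.844, 0.537, -0.0, -0.002]
contact_force: [-8.3, 15.1, 27.0]
opening: 0.561
finger_force: 98.4
```

```bash
python3 -m pendant '[{"dx":0.05,"dy":-0.05,"dz":0.1,"twist":0},{"dx":0.1,"dy":-0.1,"dz":0.2,"twist":0},{"dx":0.1,"dy":-0.1,"dz":0.2,"twist":0}]'
python3 - <<'E'
from h import *
from fit import sd
from scipy.optimize import least_squares
def head():
    b=cam('side');P=cloud(b);hsv=cv2.cvtColor(b['img'],cv2.COLOR_RGB2HSV)
    m=(hsv[...,0]>10)&(hsv[...,0]<28)&(hsv[...,1]>110)&(hsv[...,2]>60)&(np.linalg.norm(P-[.4553,-.3716,.09],axis=2)<.06)
    q=P[m];f=least_squares(lambda p:sd(q[:,2]-p[2],np.hypot(q[:,0]-p[0],q[:,1]-p[1]),-.04,0,.025),[.455,-.3716,.108],loss='soft_l1',f_scale=.003)
    print(len(q),'head top',f.x.round(4),f.cost);return b
b=head();np.save('x',0)
E
```

```text
time: 21.25
eef_pos: [0.4568, -0.367, 0.0832]
tcp_rot: [0.843, 0.537, -0.001, -0.0]
contact_force: [-9.8, 14.1, 33.0]
opening: 0.56
finger_force: 98.6
175 head top [ 0.4565 -0.3716  0.1084] 0.0005103620116770427
```

Force rises while z stalls at 0.0832 (flush expected 0.083), and the head top measures 0.1084 against 0.108 expected. It is home. I unload the arm, release and back off.

```bash
python3 -m pendant '[{"dx":-0.05,"dy":0.05,"dz":-0.3,"twist":0},{"dx":-0.05,"dy":0.05,"dz":-0.5,"twist":0},{"dx":-0.05,"dy":0.05,"dz":-0.5,"twist":0}]'
python3 -m pendant '[{"dx":0,"dy":0,"dz":0,"twist":0},{"dx":0,"dy":0,"dz":0,"twist":0},{"dx":0,"dy":0,"dz":0,"twist":0},{"dx":0,"dy":0,"dz":0,"twist":0},{"dx":0,"dy":0,"dz":0,"twist":0}]' 100 20
python3 -m pendant '[{"dx":0,"dy":0,"dz":-3,"twist":0},{"dx":0,"dy":0,"dz":-8,"twist":0},{"dx":0,"dy":0,"dz":-13,"twist":0},{"dx":4,"dy":-2,"dz":-15,"twist":0},{"dx":10,"dy":-4,"dz":-15,"twist":0},{"dx":14,"dy":-4,"dz":-15,"twist":0},{"dx":14,"dy":-4,"dz":-15,"twist":0}]'
python3 - <<'E'
from h import *
from fit import sd
from scipy.optimize import least_squares
for n in('side','top'):
    b=cam(n);P=cloud(b);hsv=cv2.cvtColor(b['img'],cv2.COLOR_RGB2HSV);c=[.4553,-.3716]
    d=np.hypot(P[...,0]-c[0],P[...,1]-c[1])
    m=(hsv[...,0]>10)&(hsv[...,0]<28)&(hsv[...,1]>110)&(hsv[...,2]>60)&(d<.05);t=P[m&(d<.024)];t=t[t[:,2]>.102]
    A=np.c_[t[:,:2]-c,np.ones(len(t))];k=np.linalg.lstsq(A,t[:,2],rcond=None)[0]
    bl=P[(d>.034)&(d<.05)&~m&(np.abs(P[...,2]-.076)<.012)]
    print(n,len(t),'top z med',np.median(t[:,2]),'tilt deg',np.degrees(k[:2]).round(1),'block z',np.median(bl[:,2]))
    if n=='side':cv2.imwrite('pics/g8.png',cv2.resize(b['img'][190:290,250:350],(600,600),interpolation=cv2.INTER_CUBIC)[:,:,::-1])
E
```

```text
time: 21.68
eef_pos: [0.4567, -0.367, 0.0833]
tcp_rot: [0.844, 0.537, -0.0, 0.0]
contact_force: [-2.0, 6.2, 12.9]
opening: 0.559
finger_force: 96.0
time: 22.3
eef_pos: [0.4561, -0.3669, 0.0801]
tcp_rot: [0.844, 0.537, -0.0, -0.0]
contact_force: [1.4, -0.3, 0.7]
opening: 0.999
finger_force: 0.0
time: 23.18
eef_pos: [0.4798, -0.2208, 0.2305]
tcp_rot: [0.843, 0.538, 0.0, 0.0]
contact_force: [-0.4, 0.2, -0.1]
opening: 1.001
finger_force: 0.0
side 115 top z med 0.10796031258600569 tilt deg [0.7 1.1] block z 0.07592786031047893
top 50 top z med 0.1092445717979541 tilt deg [-1.8 -0.9] block z 0.0756796259554201
```

View pics/g8.png

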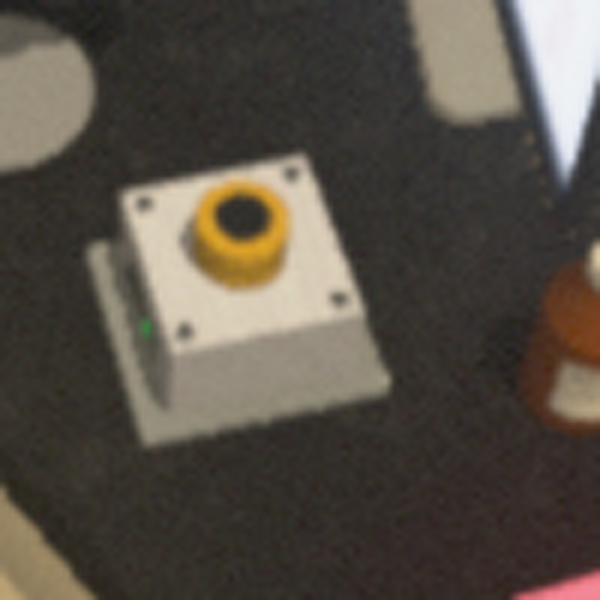

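The crop shows the head seated level on the block at (240,235). Its top is 32 mm above the block face, which equals the head's length, so the shoulder is flush.

```bash
python3 -c "
from plant import ctrl
print(ctrl.sign_off())"
```

```text
the job is handed in; nothing more can be done
None
```

The bushing was stood upright on the pad and released, then pressed into the aluminium block's bore until the shoulder was flush within camera accuracy, and released. The job was handed in at about 23 s; to turn the bushing upright I pushed its tip lightly against the block's side.

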